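# Dispense a filter cassette and show its underside to the inspection camera

### The arm

A 6-joint arm with a two-finger parallel gripper is mounted at the origin on a cart in front of the work surface, level with it; the furniture and walls round the work are solid. World frame = base frame: x ahead of the robot, y to its left, z up, the work surface at z = 0. Lengths are in m, angles in rad, forces in N, time in s.
With the tool pointing down it reaches from about 0.325 to 0.775 m from the base axis. Payload 9.3 kg.
Tool frame: the origin (TCP) lies midway between the tips of the shut fingers; the grasp point (between the pads) lies 19 mm behind it; z points along the fingers, y is the line along which they close (so a half turn about z gives the same grasp; the last joint's range is limited). The gripper opens to 85 mm and grips with 20 to 120 N. Pads are 22 mm wide; open, the fingers measure 114 mm over their backs; the gripper's body (76 mm by 85 mm) begins 54 mm behind the grasp point. The pads swing forward as they close: fully open they stand 13 mm farther back than shut.
Start: joints at [-1.319, 0.259, 0.021, 1.334, 0, 1.418], TCP at [0.217, -0.506, 0.231] pointing down, gripper open.
Joint ranges: [-3.04, 3.04], [-0.91, 1.82], [-1.04, 1.36], [-1.92, 1.95], [-1.52, 1.45], [-3.14, 3.14]. Speed limits (rad/s): [2.22, 2.22, 2.79, 3.14, 3.14, 3.14].

### API

Orientations are given as a 3x3 rotation matrix whose columns are the frame's x, y, z axes.
In Python, from rig import r, imaging, order gives the robot as it stands. The module is installed in compiled form; this text tells all that it offers.
- The arm moves only by the tool apply_moves, never from a script. Its argument "commands" is a list of rows, each an object with "rot": the turn, a rotation vector about the tool's x, y, z in degrees, a list of three; "offset": the shift along the tool's x, y, z in cm, a list of three; "hand": the closure in counts, from 0 (fully open) to 255 (shut). In form: [{"rot": [wx, wy, wz], "offset": [dx, dy, dz], "hand": hand}, ...]. A call has 1 to 5 rows; each row is the pose to reach, as a shift and turn from the pose commanded when the call began, along the tool's axes at that moment; what a row does not reach only later rows make up. A row lasts 1/12 s, in which the tool goes at most 41.7 mm and 7.16 degrees, less where a joint would pass 70% of its speed; a pose out of reach is approached as far as the arm can. A call with a gripper value outside its range is refused whole. The fingers move at their own pace and stop on an object; "newtons" is the grip in N (left out, the last holds). Time passes only in rows, so rows that repeat a pose let the fingers close. It gives the time, the measured TCP pose, the force, the opening and the grip force at its end, in the units of the state.
- r.observe(): the state, without advancing time (a new reading comes with each control period).
- imaging.capture(name): name is "scene" or "top" or "wrist"; returns the picture (420x560x3 uint8, red, green, blue); there is no depth.
- imaging.camera_info(name): a dict with "fx", "fy", "cx", "cy" (pixels), "distortion" ([k1, k2, p1, p2, k3] as OpenCV has them; the pictures are not rectified), "world_from_camera" (4x4, takes a point from camera to world coordinates); the wrist camera has in their place "T_tool_cam" (4x4, takes a point from camera to tool coordinates, whose origin is the TCP and whose axes are the flange's). Camera axes: x right, y down, z forward; pixel columns grow to the right and rows downward; lengths in m; the calibration is good to about 2 mm. A picture is of the moment at which its call begins: read the wrist's pose just before it. camera_info takes no time and is no camera call.
- order.job_done(): hands the job in; it is judged then, once.
Trained networks look in the newest picture that a camera, given by its name, has taken for a name from the list of things; names that differ only in an ending like _2 or _b are one class to them, and where a whole thing is asked for, a point or a joint stands for the part that bears it (a point fixed in the world has none). Each returns a list of dicts, best first, with "score" (0 to 1); they miss things now and then, are a little off and sometimes report something else, mostly with a low value. They report only what shows in the picture. A call takes as long as a camera call.
- imaging.boxes_of(camera, thing): "uv" ([column, row] in pixels, amid what is visible of it).
The state is a dict: "clock": time; "joint_pos": joint angles; "joint_velocities": joint speeds; "joint_efforts": joint torques, N m; "position": TCP position; "tcp_rot": TCP orientation; "wrist_force": force on the tool from outside, world axes, zero at the start; "torque": the same for the moment, N m; "width": opening from 0.0 (shut) to 1.0 (fully open); "finger_force": force on a finger pad.
Only numpy, scipy, OpenCV 4.12 (cv2) and the standard library are available. Lean on these libraries where they do the work, as an engineer would, in place of code of your own. Each camera call takes 0.05 s, during which the arm holds its last target. There are 200 camera calls.

### The job

Swing the dispenser's sprung lever all the way to its stop, once, and let it return fully, so that one filter cassette is pushed out onto the tray. Pick that cassette up and hold it still in the air for the inspection camera: the middle of its underside on the lens axis, 110 mm in front of the lens glass, underside square to the lens, long edges level. The program finishes while holding it there; keep the other cassettes in the magazine, do not bump the camera and leave the filter bottle, timer, petri dish and forceps where they stand.

Things in the scene. Friction and masses are not known exactly. Their poses are not given: they have to be found in the camera images.
- cassette: The filter cassette to dispense: flat white plastic slab, 46 x 64 x 12 mm (x, y, z), round grey-rimmed window in both faces, grey ribs near one end; 20 to 45 g. Starts as the LOWEST of four in the magazine, so its long edges lie along the dispenser's y. Origin: centre of its underside; x across its width, y along its long edges, z out of its upper face.
- spare_1: Second cassette from the bottom of the magazine, same make and origin as cassette. It stays in the magazine and sinks 12 mm when the lever has returned.
- spare_2: Third cassette from the bottom, as spare_1.
- spare_3: Top cassette, as spare_1.
- dispenser: Grey and aluminium bench dispenser, fixed. Origin on the worktop under the magazine's centre; at yaw 0 x points away from the robot, y left. Base x -53 to 107, y -121 to 149 mm, 10 mm high. A rail 30 mm wide (x +-15), top at z 45 mm, runs along y. Magazine column x +-27, y +-37 mm, top z 105 mm. A lever stroke pushes the lowest cassette 75 mm towards -y, under the gate, out onto the rail's open end.
- tray (a point): Where the centre of the ejected cassette's underside comes to lie (within 5 mm), on top of the rail: dispenser x 0, y -74.5, z 45 mm, axes as the dispenser's. The cassette (z 45 to 57 mm) overhangs the rail by 8 mm on both sides, free beside it down to the base plate, so it can be taken from above across its 46 mm width. A lip 4 mm high closes the rail's end.
- lever (a joint): Angle of the lever, rad: 0 at rest, 1.047 at its stop; positive is anticlockwise seen from above, the knob going towards the magazine. A damped spring takes it back to 0 in about 1.5 s when let go. At the knob the spring needs about 2 N at rest and 7 N at the stop, the damper 2.6 N more per rad/s.
- lever_knob (a point): Middle of the lever's knob: an upright black round handle, 22 mm in diameter, z 84 to 130 mm (this point 107 mm), fixed on the lever's end; the flat steel lever below it is at z 68 to 76 mm. In the dispenser's frame it swings from x -29, y 178 mm (rest) to x -57, y 46 mm (stop). Grip it from above or push its side.
- lever_pivot (a point): Point on the lever's vertical pivot axis, 135 mm from the knob's axis: dispenser x 71, y 88, z 72 mm. The pivot boss reaches up to z 83 mm; two rubber-capped stop posts 78 mm high stand at dispenser x 40, y 56 and 120 mm.
- camera: Inspection camera on a tilting stand, fixed. Origin on the worktop before its base plate (x 50 to 200, y +-50, 8 mm high). The head hangs between two cheeks (y +-48 mm with thumbscrews, up to z 85 mm); its lens, in a ring light 68 mm across, looks up and back to the robot: the lens axis leans 25 degrees from vertical towards the camera's -x. Lens glass at x 93, y 0, z 115 mm; ring light's top edge z 130 mm.
- focus (a point): Where the centre of the cassette's underside belongs: on the lens axis, 110 mm before the lens glass; camera x 47, y 0, z 215 mm. Its z points along the lens axis away from the lens (0.436 rad from vertical, leaning to the camera's -x); its y is level, the camera's y. Wanted: cassette z along this z (underside to the lens), long edges (y) along this y, either way round.
- filter_bottle: Bystander: glass bottle with a blue ring cap and glass funnel, 70 mm across, 181 mm tall; origin at the centre of its underside.
- timer: Bystander: small standing timer, 48 x 64 x 59 mm; origin at the centre of its underside.
- petri_dish: Bystander: covered glass petri dish, 66 mm across, 17 mm high; origin at the centre of its underside.
- forceps: Bystander: steel forceps 126 mm long, 10 mm high; origin at the centre of its underside.

How it is judged:
On the way, in this order (a step that is already met when the one before it is completed fails the run):
1. the lever is swung to its stop (value of joint lever above 0.98 rad), for 0.1 s.
2. the lever is fully back at rest and one cassette lies on the tray (value of joint lever below 0.06 rad and distance between cassette and tray below 0.015 m), for 0.2 s.
3. the cassette is lifted clear of the dispenser (height (world z) of cassette above 0.1 m and contact force between cassette and dispenser below 0.05 N), for 0.1 s.
At the end, for the whole second after the job is handed in: Held still in the gripper alone: centre of the underside within 20 mm of the focus point, underside facing the lens and square within 0.2 rad, long edges along the camera's level y within 0.2 rad; lever back at rest (under 0.06 rad); the three other cassettes in the magazine (distance between cassette and focus below 0.02 m and angle between the z axis of cassette and the z axis of focus, either way round below 0.2 rad and angle between the y axis of cassette and the y axis of focus, either way round below 0.2 rad and angle between cassette's own z axis and vertical below 1.2 rad and linear speed of cassette below 0.02 m/s and contact force between the fingers and cassette above 0.5 N and contact force between cassette and dispenser below 0.05 N and contact force between cassette and camera below 0.05 N and value of joint lever below 0.06 rad and y of spare_1 in the frame of dispenser between -0.015 and 0.015 m and height (world z) of each of spare_1, spare_2, spare_3 below 0.1 m and y of spare_2 in the frame of dispenser between -0.015 and 0.015 m and y of spare_3 in the frame of dispenser between -0.015 and 0.015 m); the arm keeps its last pose, push and grip.
It fails at once if a second cassette is pushed or taken out of the magazine (y of any of spare_1, spare_2, spare_3 in the frame of dispenser below -0.02 m or height (world z) of any of spare_1, spare_2, spare_3 above 0.1 m).
It fails at once if the camera is bumped (contact force between any of the arm, the fingers, cassette and camera above 3 N).
It fails at once if the bottle, timer, petri dish or forceps is moved by more than 30 mm or the bottle tipped (distance of any of filter_bottle, timer, petri_dish, forceps from where it was at the start of the episode above 0.03 m or angle between filter_bottle's own z axis and vertical above 0.5 rad).
It also fails if it takes over 58 s, if anything falls off the work surface, if the arm or the gripper's body presses on something with over 40 N, if the wrist force passes 120 N, or if a joint passes its speed limit or range.

## Working session

There is one attempt and no reset: what is moved stays moved. The work goes in short steps, Python scripts to look and compute and a tool call to move; the robot and the scene stay as the last step left them, time stands still between calls to the robot, and variables do not carry over. Pictures are saved under pics/ and viewed, at most 10 in all, crops included, and the job is handed in when it is done.

Besides the shell and the picture viewer there is one more tool, called after "Call:" as a command line: name --argument value ..., lists and objects as JSON in quotes. apply_moves: Moves the arm, as the interface text tells. Its arguments: {"type":"object","properties":{"commands":{"type":"array","items":{"type":"object","properties":{"rot":{"type":"array","items":{"type":"number"}},"offset":{"type":"array","items":{"type":"number"}},"hand":{"type":"number"}}}},"newtons":{"type":"number"}},"required":["commands"]}

```bash
mkdir -p pics; python3 - <<'E'
from rig import r, imaging, order
import cv2, numpy as np, json
s=r.observe(); print(s)
ims=[]
for c in ["scene","top"]:
    im=imaging.capture(c); cv2.imwrite(f"pics/{c}0.png",im[:,:,::-1])
    print(c,imaging.camera_info(c))
    for t in ["cassette","dispenser","lever_knob","camera","filter_bottle","timer","petri_dish","forceps","lever_pivot"]:
        print(t,[(np.round(d["uv"]).tolist(),round(d["score"],2)) for d in imaging.boxes_of(c,t)][:3])
print(imaging.camera_info("wrist"))
E
```

```text
{'clock': 0.0, 'joint_pos': array([-1.31861924e+00,  2.59232567e-01,  2.07786229e-02,  1.33372356e+00,
        3.31113135e-05,  1.41818546e+00]), 'joint_velocities': array([-0.00097484, -0.00128205,  0.00071517,  0.00075032, -0.00049373,
       -0.00117188]), 'joint_efforts': array([ 2.72310954e-04, -5.55646062e+01,  3.44524670e+01,  1.37039577e-02,
       -1.46069915e-04,  4.69859927e-06]), 'position': array([ 0.21653263, -0.50528182,  0.23065088]), 'tcp_rot': array([[ 9.19185973e-01,  3.93823627e-01, -3.12556347e-04],
       [ 3.93823676e-01, -9.19185020e-01,  1.34575061e-03],
       [ 2.42691273e-04, -1.36008717e-03, -9.99999046e-01]]), 'wrist_force': array([-0.04640862, -0.52348898, -0.19292831]), 'torque': array([ 0.07065752,  0.00086811, -0.01877213]), 'finger_force': 0.0, 'width': 1.0006021360146495}
scene {'fx': 536.6284071624563, 'fy': 536.6284071624563, 'cx': 277.65125304075394, 'cy': 209.64247385704667, 'distortion': array([-0.10268651,  0.        ,  0.        ,  0.        ,  0.        ]), 'world_from_camera': array([[-0.46390377, -0.37769207,  0.80133763, -0.69380192],
  
[... 1205 characters left out ...]
timer [([381.0, 229.0], 0.8)]
petri_dish [([215.0, 246.0], 0.86)]
forceps [([211.0, 247.0], 0.34), ([160.0, 198.0], 0.32)]
lever_pivot [([198.0, 190.0], 0.86)]
{'fx': 327.93907297593773, 'fy': 327.93907297593773, 'cx': 278.951242184659, 'cy': 209.2927952203032, 'distortion': array([-0.0794789,  0.       ,  0.       ,  0.       ,  0.       ]), 'T_tool_cam': array([[ 4.20548446e-04, -9.58761698e-01, -2.84210890e-01,
         7.21533309e-02],
       [ 9.99999819e-01,  2.80614200e-04,  5.33076768e-04,
         1.26129011e-03],
       [-4.31339975e-04, -2.84211063e-01,  9.58761642e-01,
        -1.40901379e-01],
       [ 0.00000000e+00,  0.00000000e+00,  0.00000000e+00,
         1.00000000e+00]])}
```

```bash
python3 - <<'E'
import cv2
im=cv2.imread("pics/top0.png")[110:290,110:350]
cv2.imwrite("pics/topc.png",cv2.resize(im,None,fx=3.33,fy=3.33,interpolation=cv2.INTER_CUBIC))
E
```

```text
(no output)
```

View pics/topc.png

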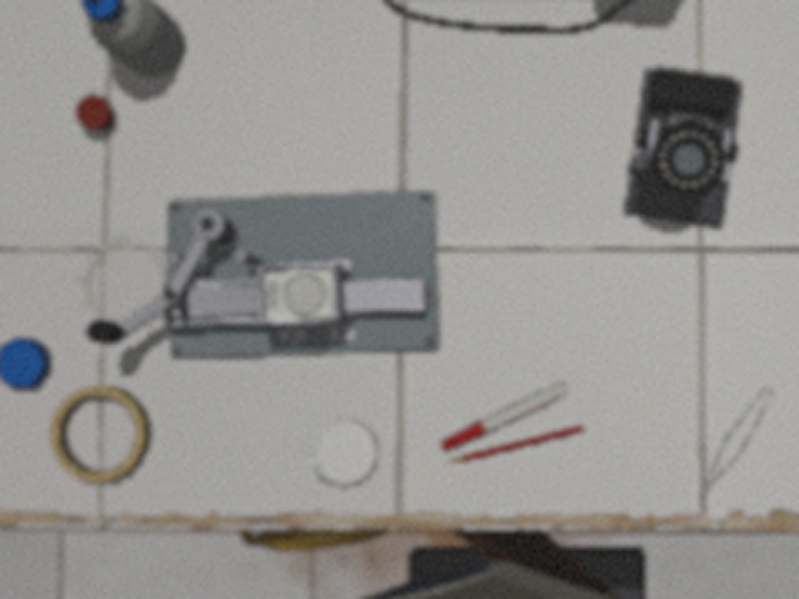

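View pics/scene0.png

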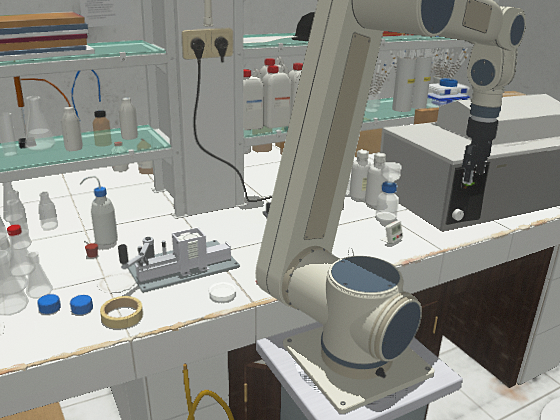

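The top crop shows the dispenser base with corners at about (168,201), (438,192), (438,350) and (171,358). The knob is at (105,331). The inspection camera's base corners are (647,68), (740,80), (722,228) and (626,214), with its lens at (690,158).

```bash
cat > h.py <<'E'
import numpy as np, cv2
from scipy.optimize import least_squares
from scipy.spatial.transform import Rotation as R
def proj(info,P,T=None):
    T=info["world_from_camera"] if T is None else T
    W=np.linalg.inv(T); K=np.array([[info["fx"],0,info["cx"]],[0,info["fy"],info["cy"]],[0,0,1]])
    return cv2.projectPoints(np.array(P,float).reshape(-1,1,3),cv2.Rodrigues(W[:3,:3])[0],W[:3,3],K,np.array(info["distortion"]))[0].reshape(-1,2)
def place(p,P):
    c,s=np.cos(p[2]),np.sin(p[2]); P=np.array(P,float)
    return np.c_[p[0]+c*P[:,0]-s*P[:,1],p[1]+s*P[:,0]+c*P[:,1],P[:,2]]
def fit(info,P,uv,p0,T=None):
    s=least_squares(lambda p:(proj(info,place(p,P),T)-uv).ravel(),p0,loss='soft_l1')
    return s.x,np.round((proj(info,place(s.x,P),T)-uv),1)
E
python3 - <<'E'
from rig import imaging
from h import *
i=imaging.camera_info("top")
f=lambda a:np.array(a)/3.33+110
d,e=fit(i,np.array([[107,149,10],[107,-121,10],[-53,-121,10],[-53,149,10],[-29,178,130]])/1e3,f([[168,201],[438,192],[438,350],[171,358],[105,331]]),[.45,.15,0])
print(d,e.tolist())
c,e=fit(i,np.array([[200,50,8],[200,-50,8],[50,-50,8],[50,50,8],[93,0,115]])/1e3,f([[647,68],[740,80],[722,228],[626,214],[690,158]]),[.4,-.15,0])
print(c,e.tolist())
print("knob rest/stop,pivot,tray",place(d,np.array([[-29,178,107],[-57,46,107],[71,88,72],[0,-74.5,45]])/1e3).round(4).tolist())
print("focus",place(c,[[.047,0,.215]]))
E
```

```text
[0.49028361 0.18230049 0.03420099] [[0.3, -0.3], [-0.2, -0.4], [1.1, 0.3], [0.1, 0.5], [-1.6, -0.1]]
[ 0.52265897 -0.16459833 -0.13372719] [[-0.8, -0.3], [0.9, 0.1], [0.6, -0.2], [-0.4, -0.1], [-0.2, 0.4]]
knob rest/stop,pivot,tray [[0.4552, 0.3592, 0.107], [0.4317, 0.2263, 0.107], [0.5582, 0.2727, 0.072], [0.4928, 0.1078, 0.045]]
focus [[ 0.56923935 -0.17086479  0.215     ]]
```

```bash
cat >> h.py <<'E'
def down(yx): # tool down, tool x at world yaw yx deg
    return R.from_euler('z',yx,degrees=True)*R.from_euler('x',180,degrees=True)
def plan(p,q,goals):
    """goals: list of (pos, Rotation, ncalls); prints one offset/rot per call"""
    for gp,gq,n in goals:
        gp=np.array(gp); d=(gp-p)/n; w=(gq*q.inv()).as_rotvec()/n
        for _ in range(n):
            q2=R.from_rotvec(w)*q
            print("offset",np.round(q.inv().apply(d)*100,2).tolist(),"rot",np.round((q.inv()*q2).as_rotvec(degrees=True),2).tolist(), "|step mm/deg",round(np.linalg.norm(d)*1e3),round(np.degrees(np.linalg.norm(w)),1))
            p=p+d; q=q2
        print("--")
def now():
    from rig import r
    s=r.observe(); return s,s["position"],R.from_matrix(s["tcp_rot"])
E
python3 - <<'E'
from h import *
s,p,q=now()
plan(p,q,[((.42,-.10,.26),down(96),3),((.455,.355,.20),down(170),3),((.455,.359,.097),down(170),1)])
E
```

```text
offset [11.56, -9.76, -0.96] rot [0.0, 0.0, -24.27] |step mm/deg 152 24.3
offset [14.54, -4.14, -0.96] rot [0.0, 0.0, -24.27] |step mm/deg 152 24.3
offset [14.96, 2.2, -0.96] rot [0.0, 0.0, -24.27] |step mm/deg 152 24.3
--
offset [14.96, 2.75, 2.0] rot [0.0, 0.0, -24.67] |step mm/deg 153 24.7
offset [12.45, 8.74, 2.0] rot [0.0, 0.0, -24.67] |step mm/deg 153 24.7
offset [7.67, 13.14, 2.0] rot [0.0, 0.0, -24.67] |step mm/deg 153 24.7
--
offset [0.07, 0.39, 10.3] rot [-0.0, -0.0, 0.0] |step mm/deg 103 0.0
--
```

Call:
apply_moves --commands '[{"rot": [0, 0, -5], "offset": [2.3, -2, -0.2], "hand": 0}, {"rot": [0, 0, -10], "offset": [4.6, -4, -0.4], "hand": 0}, {"rot": [0, 0, -15], "offset": [7, -6, -0.6], "hand": 0}, {"rot": [0, 0, -20], "offset": [9.3, -8, -0.8], "hand": 0}, {"rot": [0, 0, -24.3], "offset": [11.6, -9.8, -1], "hand": 0}]'

```text
clock: 1.42
position: [0.2849, -0.3683, 0.2414]
tcp_rot: [[0.673, 0.74, 0.0], [0.74, -0.673, -0.0], [0.0, 0.0, -1.0]]
wrist_force: [0.5, 0.3, 0.6]
width: 1.001
finger_force: 0.0
```

Call:
apply_moves --commands '[{"rot": [0, 0, -5], "offset": [2.9, -0.8, -0.2], "hand": 0}, {"rot": [0, 0, -10], "offset": [5.8, -1.6, -0.4], "hand": 0}, {"rot": [0, 0, -15], "offset": [8.7, -2.4, -0.6], "hand": 0}, {"rot": [0, 0, -20], "offset": [11.6, -3.3, -0.8], "hand": 0}, {"rot": [0, 0, -24.3], "offset": [14.5, -4.1, -1], "hand": 0}]'

```text
clock: 1.83
position: [0.3527, -0.2337, 0.2516]
tcp_rot: [[0.308, 0.951, 0.0], [0.951, -0.308, -0.0], [-0.0, 0.0, -1.0]]
wrist_force: [0.8, -0.7, -0.1]
width: 1.0
finger_force: 0.0
```

Call:
apply_moves --commands '[{"rot": [0, 0, -5], "offset": [3, 0.4, -0.2], "hand": 0}, {"rot": [0, 0, -10], "offset": [6, 0.9, -0.4], "hand": 0}, {"rot": [0, 0, -15], "offset": [9, 1.3, -0.6], "hand": 0}, {"rot": [0, 0, -20], "offset": [12, 1.8, -0.8], "hand": 0}, {"rot": [0, 0, -24.3], "offset": [15, 2.2, -1], "hand": 0}]'

```text
clock: 2.25
position: [0.4206, -0.0981, 0.2616]
tcp_rot: [[-0.111, 0.994, 0.001], [0.994, 0.111, -0.0], [-0.0, 0.001, -1.0]]
wrist_force: [1.5, -0.5, -0.4]
width: 1.0
finger_force: 0.0
```

Call:
apply_moves --commands '[{"rot": [0, 0, -5], "offset": [3, 0.6, 0.4], "hand": 0}, {"rot": [0, 0, -10], "offset": [6, 1.1, 0.8], "hand": 0}, {"rot": [0, 0, -15], "offset": [9, 1.6, 1.2], "hand": 0}, {"rot": [0, 0, -20], "offset": [12, 2.2, 1.6], "hand": 0}, {"rot": [0, 0, -24.7], "offset": [15, 2.7, 2], "hand": 0}]'

```text
clock: 2.67
position: [0.431, 0.054, 0.2412]
tcp_rot: [[-0.516, 0.857, 0.001], [0.857, 0.516, -0.0], [-0.0, 0.0, -1.0]]
wrist_force: [1.4, -0.3, 0.1]
width: 0.996
finger_force: 0.0
```

Call:
apply_moves --commands '[{"rot": [0, 0, -5], "offset": [2.5, 1.7, 0.4], "hand": 0}, {"rot": [0, 0, -10], "offset": [5, 3.5, 0.8], "hand": 0}, {"rot": [0, 0, -15], "offset": [7.5, 5.2, 1.2], "hand": 0}, {"rot": [0, 0, -20], "offset": [10, 7, 1.6], "hand": 0}, {"rot": [0, 0, -24.7], "offset": [12.5, 8.7, 2], "hand": 0}]'

```text
clock: 3.08
position: [0.4417, 0.206, 0.2212]
tcp_rot: [[-0.827, 0.563, 0.001], [0.563, 0.827, 0.0], [-0.0, 0.0, -1.0]]
wrist_force: [0.8, -0.3, 0.6]
width: 1.002
finger_force: 0.0
```

Call:
apply_moves --commands '[{"rot": [0, 0, -5], "offset": [1.5, 2.6, 0.4], "hand": 0}, {"rot": [0, 0, -10], "offset": [3, 5.2, 0.8], "hand": 0}, {"rot": [0, 0, -15], "offset": [4.6, 7.9, 1.2], "hand": 0}, {"rot": [0, 0, -20], "offset": [6.1, 10.5, 1.6], "hand": 0}, {"rot": [0, 0, -24.7], "offset": [7.7, 13.1, 2], "hand": 0}]'

```text
clock: 3.5
position: [0.4525, 0.3575, 0.2011]
tcp_rot: [[-0.986, 0.166, 0.0], [0.166, 0.986, 0.0], [-0.0, 0.0, -1.0]]
wrist_force: [0.4, -0.0, -0.1]
width: 1.001
finger_force: 0.0
```

```bash
python3 - <<'E'
from h import *
from rig import imaging
s,p,q=now()
im=imaging.capture("wrist"); cv2.imwrite("pics/w1.png",im[:,:,::-1])
i=imaging.camera_info("wrist"); T=np.eye(4);T[:3,:3]=q.as_matrix();T[:3,3]=p; T=T@i["T_tool_cam"]
d=[0.49028361,0.18230049,0.03420099]
print(p,"pred knob top, pivot top, mag corners",proj(i,place(d,np.array([[-29,178,130],[71,88,83],[27,37,105],[-27,37,105]])/1e3),T).round())
for t in ["lever_knob","lever_pivot","dispenser"]: print(imaging.boxes_of("wrist",t))
E
```

```text
[0.45248693 0.35753312 0.20107598] pred knob top, pivot top, mag corners [[284. 225.]
 [209. 325.]
 [133. 307.]
 [111. 250.]]
[{'uv': [243.1, 243.4], 'score': 0.62}, {'uv': [189.7, 241.2], 'score': 0.59}]
[{'uv': [189.0, 244.0], 'score': 0.78}]
[{'uv': [188.2, 242.7], 'score': 0.87}]
```

View pics/w1.png

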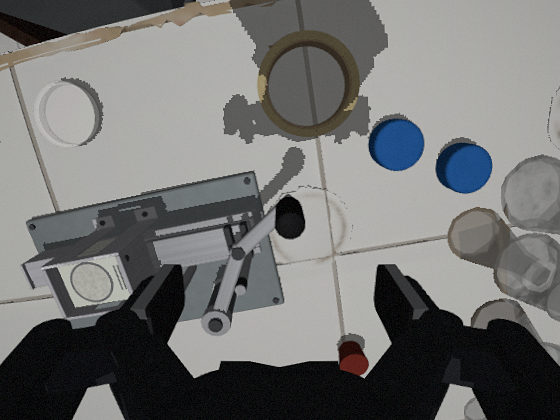

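The wrist view shows the knob's top at about (291,222), the pivot boss at (216,322), and the dispenser base corners at (251,172), (283,303) and (28,219). I'll refit the dispenser pose from these points.

```bash
python3 - <<'E'
from h import *
from rig import imaging
s,p,q=now()
i=imaging.camera_info("wrist"); T=np.eye(4);T[:3,:3]=q.as_matrix();T[:3,3]=p; T=T@i["T_tool_cam"]
P=np.array([[-29,178,130],[71,88,83],[-53,149,10],[107,149,10],[-53,-121,10]])/1e3
d,e=fit(i,P,np.array([[291,222],[216,322],[251,172],[283,303],[28,219]]),[.49,.18,.03],T)
print(d,e.tolist())
print("knob rest/stop,pivot,tray",place(d,np.array([[-29,178,107],[-57,46,107],[71,88,72],[0,-74.5,45]])/1e3).round(4).tolist())
k=place(d,[[-.029,.178,.1]])[0]
plan(p,q,[((k[0],k[1],.096),down(170),1)])
E
```

```text
[0.48926445 0.18624468 0.03703095] [[-0.2, 0.4], [-0.8, 2.2], [3.3, -3.9], [2.6, -0.5], [-5.7, 0.2]]
knob rest/stop,pivot,tray [[0.4537, 0.363, 0.107], [0.4306, 0.2301, 0.107], [0.557, 0.2768, 0.072], [0.492, 0.1118, 0.045]]
offset [-0.04, 0.69, 10.48] rot [-0.05, -0.04, 0.23] |step mm/deg 105 0.2
--
```

Call:
apply_moves --commands '[{"rot": [0, 0, 0], "offset": [0, 0.5, 2.5], "hand": 0}, {"rot": [0, 0, 0], "offset": [0, 0.5, 5], "hand": 0}, {"rot": [0, 0, 0], "offset": [0, 0.5, 7.5], "hand": 0}, {"rot": [0, 0, 0], "offset": [0, 0.5, 10.3], "hand": 0}, {"rot": [0, 0, 0], "offset": [0, 0.5, 10.3], "hand": 100}]'

```text
clock: 4.12
position: [0.4514, 0.3584, 0.0941]
tcp_rot: [[-0.985, 0.173, -0.006], [0.173, 0.985, -0.004], [0.005, -0.005, -1.0]]
wrist_force: [-0.6, -0.7, -1.0]
width: 0.883
finger_force: 0.0
```

Call:
apply_moves --commands '[{"rot": [0, 0, 0], "offset": [0, 0, 0], "hand": 255}, {"rot": [0, 0, 0], "offset": [0, 0, 0], "hand": 255}, {"rot": [0, 0, 0], "offset": [0, 0, 0], "hand": 255}, {"rot": [0, 0, 0], "offset": [0, 0, 0], "hand": 255}, {"rot": [0, 0, 0], "offset": [0, 0, 0], "hand": 255}]' --newtons 40

```text
clock: 4.53
position: [0.4541, 0.362, 0.1003]
tcp_rot: [[-0.985, 0.17, 0.002], [0.17, 0.985, 0.003], [-0.002, 0.004, -1.0]]
wrist_force: [-2.4, 5.1, 5.3]
width: 0.243
finger_force: 38.9
```

```bash
python3 - <<'E'
from h import *
s,p,q=now()
a0=np.arctan2(.0852,-.1029); q=down(170)
f=lambda t:.135*np.array([np.cos(a0+t),np.sin(a0+t),0])
for k in range(11): 
    b=0 if k<=5 else 5
    print(k,np.round(q.inv().apply(f(1.06*k/10)-f(1.06*b/10))*100,2).tolist())
E
```

```text
0 [0.0, 0.0, 0.0]
1 [0.64, -1.28, -0.0]
2 [1.14, -2.62, -0.0]
3 [1.5, -4.0, -0.0]
4 [1.71, -5.42, -0.0]
5 [1.76, -6.85, -0.0]
6 [-0.09, -1.43, -0.0]
7 [-0.34, -2.84, -0.0]
8 [-0.73, -4.21, -0.0]
9 [-1.27, -5.54, -0.0]
10 [-1.94, -6.8, -0.0]
```

Call:
apply_moves --commands '[{"rot": [0, 0, 0], "offset": [0.64, -1.28, 0], "hand": 255}, {"rot": [0, 0, 0], "offset": [1.14, -2.62, 0], "hand": 255}, {"rot": [0, 0, 0], "offset": [1.5, -4, 0], "hand": 255}, {"rot": [0, 0, 0], "offset": [1.71, -5.42, 0], "hand": 255}, {"rot": [0, 0, 0], "offset": [1.76, -6.85, 0], "hand": 255}]'

```text
clock: 4.95
position: [0.422, 0.2991, 0.1]
tcp_rot: [[-0.986, 0.166, -0.002], [0.166, 0.986, 0.007], [0.003, 0.007, -1.0]]
wrist_force: [-20.4, 16.6, 13.5]
width: 0.247
finger_force: 41.0
```

Call:
apply_moves --commands '[{"rot": [0, 0, 0], "offset": [-0.09, -1.43, 0], "hand": 255}, {"rot": [0, 0, 0], "offset": [-0.34, -2.84, 0], "hand": 255}, {"rot": [0, 0, 0], "offset": [-0.73, -4.21, 0], "hand": 255}, {"rot": [0, 0, 0], "offset": [-1.27, -5.54, 0], "hand": 255}, {"rot": [0, 0, 0], "offset": [-1.94, -6.8, 0], "hand": 255}]'

```text
clock: 5.37
position: [0.4297, 0.2287, 0.0997]
tcp_rot: [[-0.986, 0.167, -0.003], [0.167, 0.986, 0.008], [0.004, 0.007, -1.0]]
wrist_force: [-26.2, 55.9, 10.9]
width: 0.248
finger_force: 43.8
```

Call:
apply_moves --commands '[{"rot": [0, 0, 0], "offset": [0, 0, 0], "hand": 255}, {"rot": [0, 0, 0], "offset": [0, 0, 0], "hand": 255}]'

```text
clock: 5.53
position: [0.429, 0.2304, 0.0997]
tcp_rot: [[-0.986, 0.167, -0.004], [0.167, 0.986, 0.011], [0.006, 0.011, -1.0]]
wrist_force: [-18.7, 28.3, 10.7]
width: 0.244
finger_force: 42.0
```

Call:
apply_moves --commands '[{"rot": [0, 0, 0], "offset": [0, 0, 0], "hand": 255}, {"rot": [0, 0, 0], "offset": [0.67, 1.26, 0], "hand": 255}, {"rot": [0, 0, 0], "offset": [1.21, 2.59, 0], "hand": 255}, {"rot": [0, 0, 0], "offset": [1.6, 3.96, 0], "hand": 255}, {"rot": [0, 0, 0], "offset": [1.85, 5.37, 0], "hand": 255}]'

```text
clock: 5.95
position: [0.4227, 0.2825, 0.0995]
tcp_rot: [[-0.985, 0.171, 0.001], [0.171, 0.985, -0.0], [-0.001, 0.0, -1.0]]
wrist_force: [-8.7, -3.2, 5.1]
width: 0.24
finger_force: 41.3
```

Call:
apply_moves --commands '[{"rot": [0, 0, 0], "offset": [0.09, 1.43, 0], "hand": 255}, {"rot": [0, 0, 0], "offset": [0.04, 2.86, 0], "hand": 255}, {"rot": [0, 0, 0], "offset": [-0.17, 4.28, 0], "hand": 255}, {"rot": [0, 0, 0], "offset": [-0.53, 5.66, 0], "hand": 255}, {"rot": [0, 0, 0], "offset": [-1.03, 7, 0], "hand": 255}]'

```text
clock: 6.37
position: [0.4452, 0.3502, 0.0992]
tcp_rot: [[-0.985, 0.171, 0.001], [0.171, 0.985, -0.0], [-0.001, -0.0, -1.0]]
wrist_force: [-9.8, 2.0, 7.8]
width: 0.241
finger_force: 42.0
```

Call:
apply_moves --commands '[{"rot": [0, 0, 0], "offset": [-0.64, 1.2, 0], "hand": 255}, {"rot": [0, 0, 0], "offset": [-0.64, 1.2, 0], "hand": 0}, {"rot": [0, 0, 0], "offset": [-0.64, 1.2, 0], "hand": 0}, {"rot": [0, 0, 0], "offset": [-0.64, 1.2, 0], "hand": 0}, {"rot": [0, 0, 0], "offset": [-0.64, 1.2, 0], "hand": 0}]'

```text
clock: 6.78
position: [0.4529, 0.3597, 0.0983]
tcp_rot: [[-0.985, 0.17, -0.0], [0.17, 0.985, -0.0], [0.0, -0.0, -1.0]]
wrist_force: [0.3, -0.2, -0.3]
width: 0.798
finger_force: 0.0
```

Call:
apply_moves --commands '[{"rot": [0, 0, 0], "offset": [0, 0, -1], "hand": 0}, {"rot": [0, 0, 0], "offset": [0, 0, -3], "hand": 0}, {"rot": [0, 0, 0], "offset": [0, 0, -6], "hand": 0}, {"rot": [0, 0, 0], "offset": [0, 0, -9], "hand": 0}, {"rot": [0, 0, 0], "offset": [0, 0, -12], "hand": 0}]'

```text
clock: 7.2
position: [0.4528, 0.3596, 0.2206]
tcp_rot: [[-0.985, 0.171, 0.0], [0.171, 0.985, 0.0], [-0.0, 0.0, -1.0]]
wrist_force: [1.6, 0.7, 0.8]
width: 1.001
finger_force: 0.0
```

```bash
python3 - <<'E'
from h import *
s,p,q=now(); print(p,s["width"])
plan(p,q,[((.49,.098,.20),down(92.1),3)])
E
```

```text
[0.4528498  0.35957788 0.22057721] 1.000663124773765
offset [-2.71, -8.38, 0.68] rot [0.01, 0.0, 26.03] |step mm/deg 88 26.0
offset [-6.11, -6.34, 0.69] rot [0.01, 0.0, 26.03] |step mm/deg 88 26.0
offset [-8.27, -3.02, 0.69] rot [0.01, 0.0, 26.03] |step mm/deg 88 26.0
--
```

Call:
apply_moves --commands '[{"rot": [0, 0, 6.5], "offset": [-0.7, -2.1, 0.2], "hand": 0}, {"rot": [0, 0, 13], "offset": [-1.4, -4.2, 0.4], "hand": 0}, {"rot": [0, 0, 19.5], "offset": [-2, -6.3, 0.5], "hand": 0}, {"rot": [0, 0, 26], "offset": [-2.7, -8.4, 0.7], "hand": 0}]'

```text
clock: 7.53
position: [0.4653, 0.2716, 0.2125]
tcp_rot: [[-0.808, 0.589, 0.001], [0.589, 0.808, 0.001], [-0.001, 0.001, -1.0]]
wrist_force: [0.3, -0.2, 0.0]
width: 0.995
finger_force: 0.0
```

Call:
apply_moves --commands '[{"rot": [0, 0, 6.5], "offset": [-1.5, -1.6, 0.2], "hand": 0}, {"rot": [0, 0, 13], "offset": [-3, -3.2, 0.4], "hand": 0}, {"rot": [0, 0, 19.5], "offset": [-4.6, -4.8, 0.5], "hand": 0}, {"rot": [0, 0, 26], "offset": [-6.1, -6.3, 0.7], "hand": 0}]'

```text
clock: 7.87
position: [0.478, 0.1846, 0.2054]
tcp_rot: [[-0.467, 0.884, 0.001], [0.884, 0.467, 0.0], [-0.0, 0.001, -1.0]]
wrist_force: [-0.1, 0.6, 0.4]
width: 1.002
finger_force: 0.0
```

Call:
apply_moves --commands '[{"rot": [0, 0, 6.5], "offset": [-2.1, -0.8, 0.2], "hand": 0}, {"rot": [0, 0, 13], "offset": [-4.1, -1.5, 0.4], "hand": 0}, {"rot": [0, 0, 19.5], "offset": [-6.2, -2.3, 0.5], "hand": 0}, {"rot": [0, 0, 26], "offset": [-8.3, -3, 0.7], "hand": 0}, {"rot": [0, 0, 26], "offset": [-8.3, -3, 0.7], "hand": 0}]'

```text
clock: 8.28
position: [0.4911, 0.0956, 0.1979]
tcp_rot: [[-0.029, 1.0, 0.001], [1.0, 0.029, -0.001], [-0.001, 0.001, -1.0]]
wrist_force: [-0.0, -0.9, 0.2]
width: 1.002
finger_force: 0.0
```

```bash
python3 - <<'E'
from h import *
from rig import imaging
s,p,q=now(); print(p)
im=imaging.capture("wrist"); cv2.imwrite("pics/w2.png",im[:,:,::-1])
im=imaging.capture("top"); cv2.imwrite("pics/t2.png",im[:,:,::-1])
i=imaging.camera_info("wrist"); T=np.eye(4);T[:3,:3]=q.as_matrix();T[:3,3]=p; T=T@i["T_tool_cam"]
d=[0.48926445,0.18624468,0.03703095]
P=np.array([[x,y,57] for x,y in [(-23,-106.5),(23,-106.5),(23,-42.5),(-23,-42.5)]])/1e3
print(proj(i,place(d,P),T).round())
print(imaging.boxes_of("wrist","cassette"))
E
```

```text
[0.49114748 0.09561357 0.19789075]
[[255. 213.]
 [306. 212.]
 [307. 140.]
 [253. 141.]]
[{'uv': [286.1, 178.6], 'score': 0.69}]
```

View pics/w2.png

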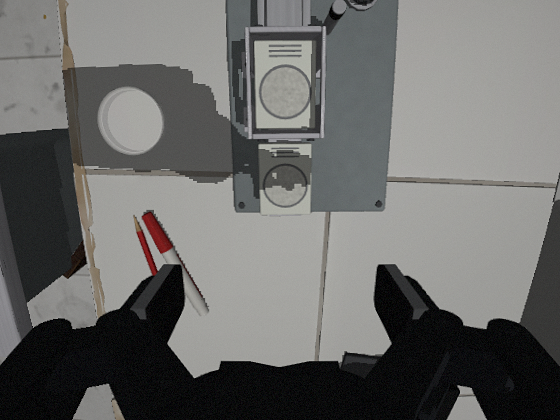

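The cassette lies on the tray. Its top corners are at (260,215), (311,213), (311,142) and (258,145), and the magazine still holds the others.

```bash
python3 - <<'E'
from h import *
from rig import imaging
s,p,q=now()
i=imaging.camera_info("wrist"); T=np.eye(4);T[:3,:3]=q.as_matrix();T[:3,3]=p; T=T@i["T_tool_cam"]
P=np.array([[-23,-32,57],[23,-32,57],[23,32,57],[-23,32,57]])/1e3
c,e=fit(i,P,np.array([[260,215],[311,213],[311,142],[258,145]]),[.49,.11,.03],T)
print(c,e.tolist())
yaw=90+np.degrees(c[2])
g=place(c,[[0,-.006,.03]])[0]; print(g,yaw)
plan(p,q,[(g,down(92),1)])
E
```

```text
[0.49601281 0.11306031 0.06638053] [[0.2, 0.3], [0.3, 1.0], [0.2, -0.0], [-0.9, -1.6]]
[0.4964108  0.10707353 0.03      ] 93.80332421619265
offset [0.83, 0.58, 16.8] rot [0.04, -0.02, 0.23] |step mm/deg 168 0.2
--
```

Call:
apply_moves --commands '[{"rot": [0, 0, 0], "offset": [0.2, 0.1, 3.5], "hand": 0}, {"rot": [0, 0, 0], "offset": [0.4, 0.2, 7], "hand": 0}, {"rot": [0, 0, 0], "offset": [0.65, 0.3, 10.5], "hand": 0}, {"rot": [0, 0, 0], "offset": [0.65, 0.3, 13.5], "hand": 0}, {"rot": [0, 0, 0], "offset": [0.65, 0.3, 15.5], "hand": 0}]'

```text
clock: 8.85
position: [0.4923, 0.1063, 0.04]
tcp_rot: [[-0.041, 0.999, -0.002], [0.999, 0.041, 0.0], [0.0, -0.002, -1.0]]
wrist_force: [-1.0, -0.0, -0.4]
width: 1.0
finger_force: 0.0
```

Call:
apply_moves --commands '[{"rot": [0, 0, 0], "offset": [0, 0, 1.3], "hand": 0}, {"rot": [0, 0, 0], "offset": [0, 0, 1.3], "hand": 0}, {"rot": [0, 0, 0], "offset": [0, 0, 1.3], "hand": 80}]' --newtons 25

```text
clock: 9.1
position: [0.4934, 0.106, 0.0294]
tcp_rot: [[-0.04, 0.999, -0.001], [0.999, 0.04, 0.0], [0.0, -0.001, -1.0]]
wrist_force: [1.0, -0.2, 1.1]
width: 0.889
finger_force: 0.0
```

Call:
apply_moves --commands '[{"rot": [0, 0, 0], "offset": [0, 0, 0], "hand": 255}, {"rot": [0, 0, 0], "offset": [0, 0, 0], "hand": 255}, {"rot": [0, 0, 0], "offset": [0, 0, 0], "hand": 255}, {"rot": [0, 0, 0], "offset": [0, 0, 0], "hand": 255}, {"rot": [0, 0, 0], "offset": [0, 0, 0], "hand": 255}]'

```text
clock: 9.52
position: [0.4945, 0.1055, 0.0306]
tcp_rot: [[-0.039, 0.999, 0.002], [0.999, 0.039, 0.001], [0.0, 0.002, -1.0]]
wrist_force: [-1.6, 1.2, 6.7]
width: 0.532
finger_force: 25.7
```

Call:
apply_moves --commands '[{"rot": [0, 0, 0], "offset": [0, 0, -1], "hand": 255}, {"rot": [0, 0, 0], "offset": [0, 0, -3.5], "hand": 255}, {"rot": [0, 0, 0], "offset": [0, 0, -7], "hand": 255}, {"rot": [0, 0, 0], "offset": [0, 0, -11], "hand": 255}, {"rot": [0, 0, 0], "offset": [0, 0, -15], "hand": 255}]' --newtons 40

```text
clock: 9.93
position: [0.4931, 0.1051, 0.1815]
tcp_rot: [[-0.038, 0.999, 0.0], [0.999, 0.038, -0.0], [-0.0, 0.0, -1.0]]
wrist_force: [1.7, -0.1, -0.1]
width: 0.531
finger_force: 41.8
```

Call:
apply_moves --commands '[{"rot": [0, 0, 0], "offset": [-3, 0, -3], "hand": 255}, {"rot": [0, 0, 0], "offset": [-6, 0, -5], "hand": 255}, {"rot": [0, 0, 0], "offset": [-9, 0, -5], "hand": 255}, {"rot": [0, 0, 0], "offset": [-10, 0, -5], "hand": 255}, {"rot": [0, 0, 0], "offset": [-10, 0, -5], "hand": 255}]'

```text
clock: 10.35
position: [0.4976, 0.0034, 0.2298]
tcp_rot: [[-0.035, 0.999, 0.001], [0.999, 0.035, -0.0], [-0.0, 0.001, -1.0]]
wrist_force: [-0.5, 0.5, -0.6]
width: 0.528
finger_force: 41.9
```

```bash
python3 - <<'E'
from h import *
from rig import imaging
s,p,q=now(); print(p,s["width"],s["finger_force"])
im=imaging.capture("wrist"); cv2.imwrite("pics/w3.png",im[:,:,::-1])
cv2.imwrite("pics/w3c.png",cv2.resize(im[170:420,120:440,::-1],None,fx=2.4,fy=2.4))
im=imaging.capture("scene"); cv2.imwrite("pics/s3.png",cv2.resize(im[150:350,60:340,::-1],None,fx=2.8,fy=2.8))
im=imaging.capture("top"); cv2.imwrite("pics/t3.png",cv2.resize(im[100:290,110:360,::-1],None,fx=3.0,fy=3.0))
E
```

```text
[0.49762334 0.00336022 0.22984538] 0.5279831914344275 41.86372697353363
```

View pics/w3c.png

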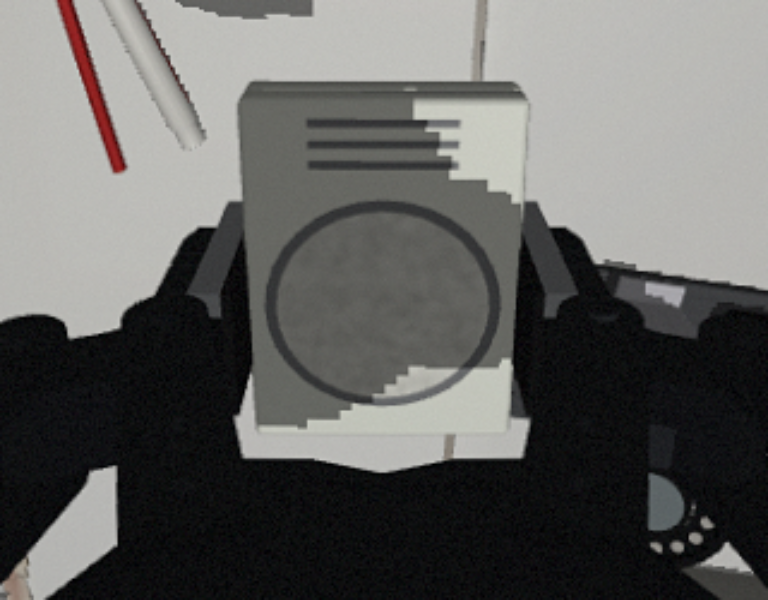

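View pics/t3.png

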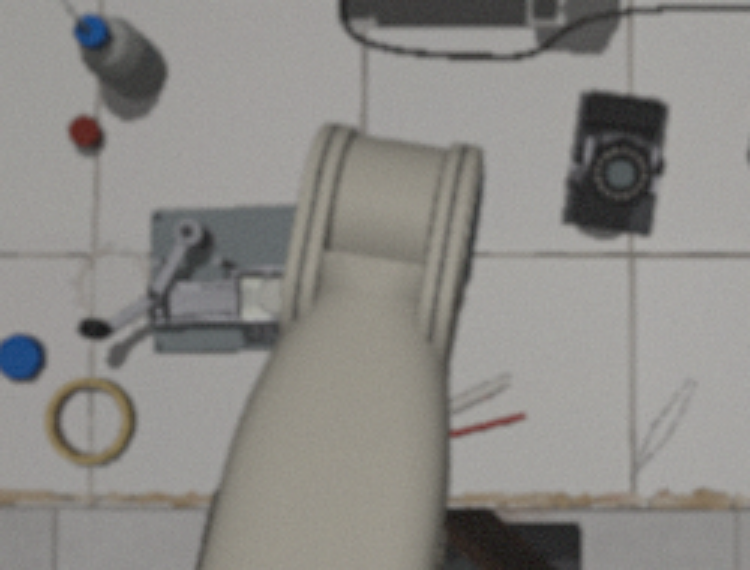

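The wrist view shows the cassette square in the fingers, with top-face crop corners (243,95), (527,98), (513,432) and (258,430). The top view shows the lever back at rest.

```bash
python3 - <<'E'
from h import *
from rig import imaging
s,p,q=now()
i=imaging.camera_info("wrist"); T=i["T_tool_cam"]
uv=np.array([[243,95],[527,98],[513,432],[258,430]])/2.4+[120,170]
P=np.array([[.032,-.023,0],[.032,.023,0],[-.032,.023,0],[-.032,-.023,0]])
Q=lambda v:R.from_rotvec([0,v[3],v[4]]).apply(P)+[v[0],v[1],v[2]]
o=least_squares(lambda v:np.r_[(proj(i,Q(v),T)-uv).ravel()/1.0,(v[2]+.0264)/.001,v[3]/.02],[0,0,-.026,0,0])
v=o.x; print("x y z, tilt y,z:",v.round(4),o.fun.round(2))
# underside centre in tool frame
u=np.array([v[0],v[1],v[2]+.012])
# focus
c=[.52265897,-.16459833,-.13372719]
F=place(c,[[.047,0,.215]])[0]
cx=np.array([np.cos(c[2]),np.sin(c[2]),0]); L=np.array([0,0,1.])*np.cos(.436)-cx*np.sin(.436)
tz=-L; tx=np.array([-np.sin(c[2]),np.cos(c[2]),0]); ty=np.cross(tz,tx)
gq=R.from_matrix(np.c_[tx,ty,tz]); gp=F-gq.apply(u)
print("u",u,"F",F,"goal tcp",gp,gq.as_matrix().round(3).tolist())
np.savez("goal.npz",gp=gp,q=gq.as_quat(),u=u)
plan(p,q,[(gp+.06*L,gq,2),(gp,gq,1)])
E
```

```text
x y z, tilt y,z: [ 0.004   0.0009 -0.0234 -0.0008  0.0009] [-1.84  0.23  2.43 -0.89 -0.86  0.19  0.16  0.98  3.02 -0.04]
u [ 0.00398133  0.00093427 -0.01138411] F [ 0.56923935 -0.17086479  0.215     ] goal tcp [ 0.572634   -0.17533867  0.20428633] [[0.133, 0.898, 0.419], [0.991, -0.121, -0.056], [0.0, 0.422, -0.906]]
offset [-8.98, 2.17, -1.49] rot [-12.48, -1.08, 4.84] |step mm/deg 94 13.4
offset [-8.77, 3.17, -0.73] rot [-12.48, -1.08, 4.84] |step mm/deg 94 13.4
--
offset [0.0, -0.0, 6.0] rot [0.0, 0.0, 0.0] |step mm/deg 60 0.0
--
```

Call:
apply_moves --commands '[{"rot": [-3, -0.3, 1.2], "offset": [-2.2, 0.5, -0.4], "hand": 255}, {"rot": [-6, -0.5, 2.4], "offset": [-4.5, 1.1, -0.8], "hand": 255}, {"rot": [-9, -0.8, 3.6], "offset": [-6.7, 1.6, -1.1], "hand": 255}, {"rot": [-12.5, -1.1, 4.8], "offset": [-9, 2.2, -1.5], "hand": 255}]'

```text
clock: 10.83
position: [0.5233, -0.0832, 0.2441]
tcp_rot: [[0.046, 0.975, 0.218], [0.999, -0.042, -0.019], [-0.01, 0.219, -0.976]]
wrist_force: [0.3, -0.5, -1.1]
width: 0.53
finger_force: 41.9
```

Call:
apply_moves --commands '[{"rot": [-3, -0.3, 1.2], "offset": [-2.2, 0.8, -0.2], "hand": 255}, {"rot": [-6, -0.5, 2.4], "offset": [-4.4, 1.6, -0.4], "hand": 255}, {"rot": [-9, -0.8, 3.6], "offset": [-6.6, 2.4, -0.5], "hand": 255}, {"rot": [-12.5, -1.1, 4.8], "offset": [-8.8, 3.2, -0.7], "hand": 255}, {"rot": [-12.5, -1.1, 4.8], "offset": [-8.8, 3.2, -0.7], "hand": 255}]'

```text
clock: 11.25
position: [0.5487, -0.1742, 0.2587]
tcp_rot: [[0.134, 0.896, 0.422], [0.991, -0.12, -0.058], [-0.001, 0.426, -0.905]]
wrist_force: [0.1, 0.7, 0.0]
width: 0.526
finger_force: 41.9
```

```bash
python3 - <<'E'
from h import *
from rig import imaging
s,p,q=now(); g=np.load("goal.npz")
print(p,s["wrist_force"],s["joint_pos"].round(2)); plan(p,q,[(g["gp"],R.from_quat(g["q"]),1)])
im=imaging.capture("wrist"); cv2.imwrite("pics/w4.png",im[:,:,::-1])
i=imaging.camera_info("wrist"); T=np.eye(4);T[:3,:3]=q.as_matrix();T[:3,3]=p; T=T@i["T_tool_cam"]
c=[.52265897,-.16459833,-.13372719]
P=np.array([[93,0,115],[200,50,8],[200,-50,8],[50,-50,8],[50,50,8]])/1e3
print(proj(i,place(c,P),T).round())
E
```

```text
[ 0.54867572 -0.17417581  0.25871838] [0.08138922 0.69584649 0.04022102] [-0.54  0.03 -0.28  0.85  0.17  1.2 ]
offset [0.21, -0.16, 5.94] rot [0.26, 0.06, 0.01] |step mm/deg 59 0.3
--
[[277. 185.]
 [317. 124.]
 [315. 198.]
 [208. 212.]
 [203. 127.]]
```

View pics/w4.png

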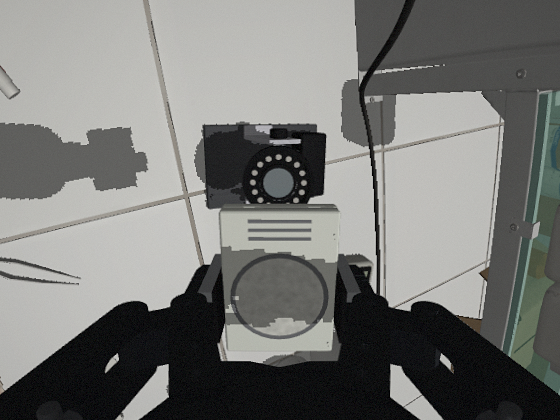

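The lens shows at (279,182) against the predicted (277,185), about 3 mm off. I'll move in with a small correction.

Call:
apply_moves --commands '[{"rot": [0, 0, 0], "offset": [0.1, 0, 1.5], "hand": 255}, {"rot": [0, 0, 0], "offset": [0.2, 0, 3], "hand": 255}, {"rot": [0, 0, 0], "offset": [0.3, 0, 4.5], "hand": 255}, {"rot": [0, 0, 0], "offset": [0.35, 0, 5.5], "hand": 255}, {"rot": [0, 0, 0], "offset": [0.35, 0, 5.9], "hand": 255}]'

```text
clock: 11.72
position: [0.5738, -0.1711, 0.2035]
tcp_rot: [[0.13, 0.899, 0.417], [0.992, -0.118, -0.054], [0.0, 0.421, -0.907]]
wrist_force: [0.1, 0.8, -0.4]
width: 0.531
finger_force: 41.9
```

Call:
apply_moves --commands '[{"rot": [0, 0, 0], "offset": [0, 0, 0], "hand": 255}, {"rot": [0, 0, 0], "offset": [0, 0, 0], "hand": 255}, {"rot": [0, 0, 0], "offset": [0, 0, 0], "hand": 255}, {"rot": [0, 0, 0], "offset": [0, 0, 0], "hand": 255}, {"rot": [0, 0, 0], "offset": [0, 0, 0], "hand": 255}]'

```text
clock: 12.13
position: [0.5738, -0.173, 0.2062]
tcp_rot: [[0.132, 0.898, 0.421], [0.991, -0.119, -0.057], [-0.001, 0.425, -0.905]]
wrist_force: [-0.2, -0.7, -0.7]
width: 0.533
finger_force: 41.9
```

```bash
python3 - <<'E'
from h import *
from rig import imaging
s,p,q=now(); g=np.load("goal.npz")
print(p,g["gp"],"underside",p+q.apply(g["u"])); plan(p,q,[(g["gp"],R.from_quat(g["q"]),1)])
im=imaging.capture("wrist"); cv2.imwrite("pics/w5.png",im[:,:,::-1])
im=imaging.capture("scene"); cv2.imwrite("pics/s5.png",im[:,:,::-1])
E
```

```text
[ 0.5738121  -0.17297281  0.20622467] [ 0.572634   -0.17533867  0.20428633] underside [ 0.57038784 -0.16848401  0.21692267]
offset [-0.25, -0.16, 0.14] rot [0.14, 0.05, 0.1] |step mm/deg 3 0.2
--
```

View pics/w5.png

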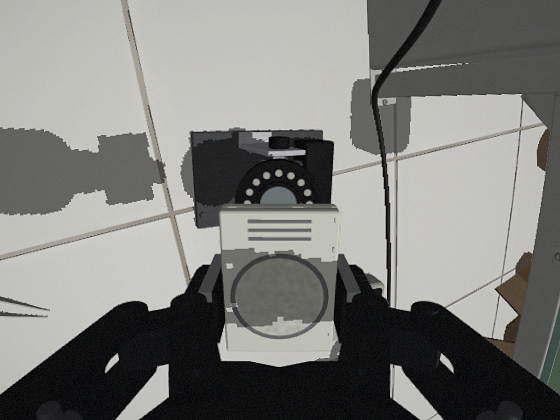

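The cassette sits in front of the lens, whose visible part is at about (279,195), and it is still and unchanged in the grip. I'm handing the job in.

```bash
python3 -c "
from rig import order
print(order.job_done())"
```

```text
the job is handed in; nothing more can be done
None
```

I swung the lever to its stop and back once and handed the job in at about 12 s, holding the ejected cassette within an estimated 3 mm of the focus point (no verdict was returned).

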